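# Lengthen the door brace by one hole

### The job

The telescopic door brace lies in its wooden rest on the hall table and is one hole too short for the front door. Press its red snap button in flush, slide the white outer tube exactly one hole out, towards the rubber foot, until the button springs fully out again in the next hole (do not run past that hole), and let go. Work gently, without ramming or forcing the brace, and leave the things lying around it where they are.

Things in the scene. Friction and masses are not known exactly. Their poses are not given: they have to be found in the camera images.
- brace_rest: Wooden rest, fixed to the table: dark board 100 x 460 x 12 mm with black clips. Origin on the table, nominally under the red button; z up; y along the brace from its black forked yoke to its black rubber foot. Only the rest's pose is measured: the brace sits level in the clips, but up to 10 mm higher or lower and up to 12 mm further either way along y than nominal, wedged fast. Find it by touch.
- sleeve (a joint): Slide of the white outer tube along the rest's +y, in m: 0 at its first hole (start), 0.036 at the next, 0.072 at the one after. Square tube 32 x 32 mm, wall 2 mm, flat top nominally 80 mm above the table; nominally y = -100 to +280 mm. Holes 13 mm wide in its top at y = 0, -36 and -72 mm from the button at the start. Friction about 3 N; it stays where it is left.
- snap_button (a joint): How far the red button is pressed in, m: 0 out (stands 5 mm above the tube's top), 0.005 flush, 0.007 under the wall between holes. Dome 12 mm wide, radius 6 mm, on the inner tube (wedged fast): it does not slide. Spring 2 N out, 4 N flush. Pressed under 3 mm it blocks the tube; flush, a push of 6 to 18 N on the tube rides the hole's edge over its shoulder.
- stop (a point): Where the thumb stop nominally is: a black block fixed on the outer tube beside the button, on the foot (+y) side, for pushing the tube with the finger that presses the button. 32 mm across the tube, 8 mm along it, 14 mm tall above the tube's flat top; its upright face is 9 mm from the button's centre at the start. This point, fixed to the rest, is that face's nominal middle, 87 mm up.
- bowl: White ceramic bowl, 110 mm wide, 60 mm high, loose, a bystander. Origin under its centre.
- books: Two stacked books as one loose piece, 130 x 190 x 43 mm, a bystander. Origin under the centre.
- plant_pot: Terracotta pot with a small succulent, 76 mm wide, about 92 mm high, loose, a bystander. Origin under its centre.
- torch: Black and yellow hand torch lying along its y axis, 125 mm long, 40 mm high, loose, a bystander. Origin under its middle.

How it is judged (in metres and radians):
On the way, in this order (a step that is already met when the one before it is completed fails the run):
1. The button is pressed in flush while the tube is still at its first hole (value of joint snap_button above 0.0035 m and value of joint sleeve below 0.004 m).
2. The tube slides out with the button kept down under its wall (value of joint snap_button above 0.0055 m and value of joint sleeve between 0.01 and 0.028 m).
At the end, for the whole second after the job is handed in: The outer tube stands at the next hole (36 mm out, within 2 mm), the button has sprung out again (within 1.5 mm of fully out), and the tube is at rest (value of joint sleeve between 0.034 and 0.038 m and value of joint snap_button below 0.0015 m and velocity of joint sleeve between -0.003 and 0.003 m/s); the robot touches nothing.
It fails at once if the tube is run past the next hole (more than 42 mm out) (value of joint sleeve above 0.042 m).
It fails at once if the brace is rammed or forced (more than 25 N from the robot) (contact force between any of the fingers, the arm and brace_rest above 25 N).
It fails at once if a bystander is moved by more than 20 mm (distance of any of bowl, books, plant_pot, torch from where it was at the start of the episode above 0.02 m).
It also fails if it takes over 51 s, if anything falls off the work surface, if the arm or the gripper's body presses on something with over 40 N, if the wrist force passes 120 N, or if a joint passes its speed limit or range.

### The arm

A 6-joint arm with a two-finger parallel gripper is mounted at the origin on the work surface. World frame = base frame: x ahead of the robot, y to its left, z up, the work surface at z = 0. Lengths are in mm, angles in rad, forces in N, time in s.
With the tool pointing down it reaches from about 350 to 925 mm from the base axis. Payload 6.4 kg.
Tool frame: the origin (TCP) lies midway between the tips of the shut fingers; the grasp point (between the pads) lies 19 mm behind it; z points along the fingers, y is the line along which they close (so a half turn about z gives the same grasp; the last joint's range is limited). The gripper opens to 85 mm and grips with 20 to 120 N. Pads are 22 mm wide; open, the fingers measure 114 mm over their backs; the gripper's body (76 mm by 85 mm) begins 54 mm behind the grasp point. The pads swing forward as they close: fully open they stand 13 mm farther back than shut.
Start: joints at [1.051, 0.245, 1.558, -0, 1.339, -0.174], TCP at [220.315, 611.535, 231.29] pointing down, gripper open.
Joint ranges: [-3.13, 3.13], [-1.02, 2.26], [0.13, 2.54], [-0.95, 4.09], [0.21, 2.88], [-2.74, 2.74]. Speed limits (rad/s): [2.57, 2.57, 3.14, 3.14, 3.14, 3.14].

### API

Orientations are given as a unit quaternion [x, y, z, w].
In Python, from bench import arm, optics, ticket gives the robot as it stands. The module is installed in compiled form; this text tells all that it offers.
- The arm moves only by the tool drive_tool, never from a script. Its argument "deltas" is a list of rows, each an object of numbers: "jaw": the gripper's target within -1 to 1 (shut at 1, half-way at 0, fully open at -1); "x", "y", "z": the shift along the tool's x, y, z in m; "turn": the turn about the tool's z in degrees. A call has 1 to 12 rows; each row is the pose to reach, as a shift and turn from the pose commanded when the call began, along the tool's axes at that moment; what a row does not reach only later rows make up. A row lasts 1/8 s, in which the tool goes at most 62.5 mm and 10.7 degrees, less where a joint would pass 70% of its speed; a pose out of reach is approached as far as the arm can. A call with a gripper value outside its range is refused whole. The fingers move at their own pace and stop on an object; the grip force is fixed at half the most. Time passes only in rows, so rows that repeat a pose let the fingers close. It gives the time, the measured TCP pose, the force, the opening and the grip force at its end, in the units of the state.
- arm.get_state(): the state, without advancing time (a new reading comes with each control period).
- optics.grab_frame(name): name is "side" or "top"; returns the picture (480x640x3 uint8, red, green, blue); there is no depth.
- optics.calibration(name): a dict with "camera_matrix" (3x3 intrinsics, pixels), "D" ([k1, k2, p1, p2, k3] as OpenCV has them; the pictures are not rectified), "R" (3x3) and "t" (3): a world point X has camera coordinates R X + t. Camera axes: x right, y down, z forward; pixel columns grow to the right and rows downward; lengths in mm; the calibration is good to about 2 mm. A picture is of the moment at which its call begins. calibration takes no time and is no camera call.
- ticket.finish_job(): hands the job in; it is judged then, once.
The state is a dict: "time": time; "joint_positions": joint angles; "dq": joint speeds; "tau": joint torques, N m; "tool_pos": TCP position; "eef_rot": TCP orientation; "force": force on the tool from outside, world axes, zero at the start; "moment": the same for the moment, N m; "gripper_width": finger opening in mm; "finger_force": force on a finger pad.
Only numpy, scipy, OpenCV 4.12 (cv2) and the standard library are available. Lean on these libraries where they do the work, as an engineer would, in place of code of your own. Each camera call takes 0.05 s, during which the arm holds its last target. There are 200 camera calls.

## Working session

There is one attempt and no reset: what is moved stays moved. The work goes in short steps, Python scripts to look and compute and a tool call to move; the robot and the scene stay as the last step left them, time stands still between calls to the robot, and variables do not carry over. Pictures are saved under pics/ and viewed, at most 10 in all, crops included, and the job is handed in when it is done.

Besides the shell and the picture viewer there is one more tool, called after "Request:" by a JSON object that holds its "method" and its "body". drive_tool: Moves the arm, as the interface text tells. Its arguments: {"type":"object","properties":{"deltas":{"type":"array"}},"required":["deltas"]}

```bash
mkdir -p pics
python3 - <<'E'
from bench import arm, optics
import cv2,numpy as np
for n in("side","top"):
    cv2.imwrite(f"pics/{n}0.png",optics.grab_frame(n)[:,:,::-1])
    c=optics.calibration(n);print(n,{k:np.round(v,4).tolist() for k,v in c.items()}, -np.array(c["R"]).T@np.array(c["t"]))
print(arm.get_state())
E
```

```text
side {'camera_matrix': [[608.4216, 0.0, 311.5331], [0.0, 608.4216, 232.5496], [0.0, 0.0, 1.0]], 'D': [-0.0353, 0.0, 0.0, 0.0, 0.0], 'R': [[0.9977, -0.0627, -0.0244], [-0.0551, -0.5529, -0.8314], [0.0386, 0.8309, -0.5551]], 't': [-533.6629, 96.5146, 1203.7681]} [ 491.27861665 -980.28287833  735.43163936]
top {'camera_matrix': [[533.9007, 0.0, 322.0594], [0.0, 533.9007, 237.1503], [0.0, 0.0, 1.0]], 'D': [-0.1654, 0.0, 0.0, 0.0, 0.0], 'R': [[0.0649, -0.9979, 0.0044], [-0.9732, -0.0643, -0.2209], [0.2207, 0.0101, -0.9753]], 't': [-15.5513, 566.7605, 1017.4794]} [ 327.99658609   10.67078149 1117.59923337]
{'time': 0.1, 'joint_positions': array([ 1.05091147e+00,  2.45740461e-01,  1.55888461e+00,  1.74797900e-05,
        1.33870748e+00, -1.74144006e-01]), 'dq': array([ 0.00160382,  0.00119036, -0.00502683,  0.00046936, -0.00153003,
       -0.00077084]), 'tau': array([ 4.85656310e-04, -4.30675650e+01, -3.27127433e+01, -2.34497084e-04,
        2.83309484e-03,  1.10874842e-05]), 'tool_pos': array([220.04703048, 611.09105602, 230.2969635 ]), 'eef_rot': array([ 1.72012620e-01,  9.85094362e-01, -8.15204257e-04, -3.03860462e-04]), 'force': array([ 0.16035743, -0.07137   , -0.1626549 ]), 'moment': array([-0.0027468 ,  0.02083419, -0.00108951]), 'finger_force': 0.0, 'gripper_width': 85.46541710228554}
```

View pics/side0.png

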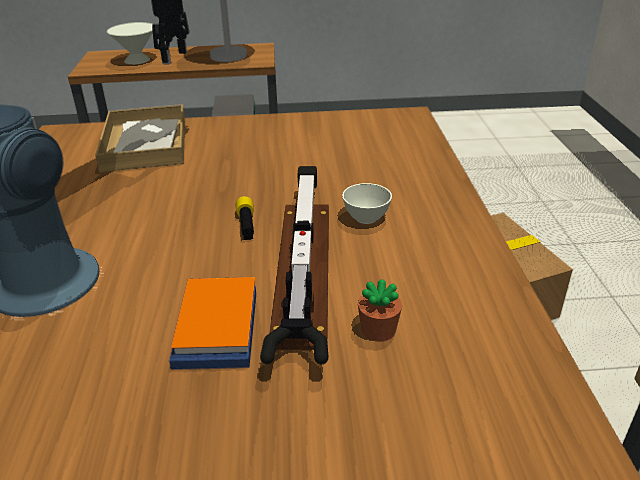

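View pics/top0.png

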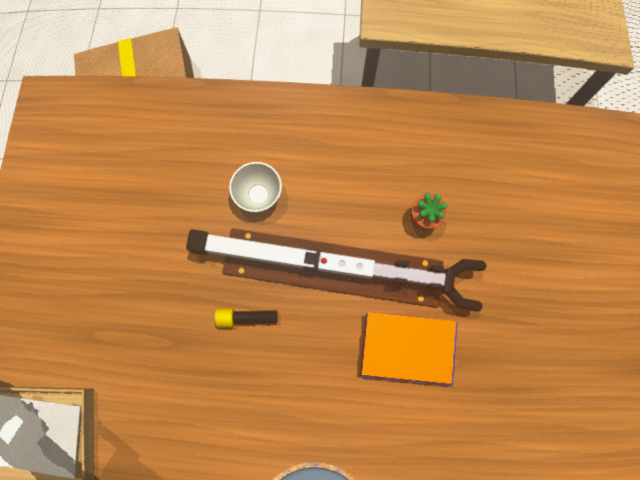

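The side view shows the red button at about (302,233) and the black stop just beyond it. The top view shows the button at about (324,261), the stop at (311,259), the foot at the left and the gold screws at the board's corners. Next I'll triangulate the button and fit the axis.

```bash
cat > h.py <<'E'
import cv2,numpy as np
from bench import arm,optics
def ray(n,p):
    c=optics.calibration(n);K,D,R,t=[np.array(c[k],float) for k in("camera_matrix","D","R","t")]
    u=cv2.undistortPoints(np.array([[p]],float),K,D)[0,0]
    return -R.T@t, R.T@np.array([u[0],u[1],1.])
def onz(n,p,z):
    o,d=ray(n,p);return o+d*(z-o[2])/d[2]
def tri(a,b):
    (o1,d1),(o2,d2)=ray("side",a),ray("top",b)
    s=np.linalg.lstsq(np.c_[d1,-d2],o2-o1,rcond=None)[0]
    p,q=o1+s[0]*d1,o2+s[1]*d2;return (p+q)/2,np.linalg.norm(p-q)
def blobs(im,lo,hi,box,amin=3):
    x0,y0,x1,y1=box;m=cv2.inRange(cv2.cvtColor(im,cv2.COLOR_RGB2HSV),lo,hi)
    k=np.zeros_like(m);k[y0:y1,x0:x1]=m[y0:y1,x0:x1]
    n,_,s,c=cv2.connectedComponentsWithStats(k)
    return [(c[i].round(2).tolist(),int(s[i,4])) for i in range(1,n) if s[i,4]>=amin]
E
python3 - <<'E'
from h import *
s=cv2.imread("pics/side0.png")[:,:,::-1];t=cv2.imread("pics/top0.png")[:,:,::-1]
rs=blobs(s,(0,170,90),(6,255,255),(290,222,315,245));rt=blobs(t,(0,170,90),(6,255,255),(315,250,335,272))
print(rs,rt)
a=max(rs,key=lambda v:v[1])[0];b=max(rt,key=lambda v:v[1])[0]
print("button",tri(a,b),onz("top",b,83),onz("side",a,83))
g=blobs(t,(15,120,130),(30,255,255),(220,225,450,305));print(g)
for c,_ in g: print(onz("top",c,12).round(1))
gs=blobs(s,(15,120,130),(30,255,255),(270,200,335,345));print(gs)
for c,_ in gs: print(onz("side",c,12).round(1))
c=cv2.resize(t[225:305,280:400],None,fx=6,fy=6,interpolation=cv2.INTER_CUBIC);cv2.imwrite("pics/c1.png",c[:,:,::-1])
E
```

```text
[([302.12, 232.59], 17)] [([323.5, 260.29], 14)]
button (array([518.46692557,  15.60927589,  71.0852886 ]), np.float64(1.1574756689527381)) [515.7193443   15.50019848  83.        ] [518.54038575  -2.0476575   83.        ]
[([226.0, 227.35], 26), ([234.33, 225.33], 3), ([241.85, 226.85], 13), ([245.5, 225.5], 4), ([251.67, 226.0], 3), ([255.88, 226.12], 8), ([272.76, 228.04], 25), ([295.33, 226.11], 9), ([301.8, 225.8], 5), ([307.5, 225.75], 4), ([315.67, 225.33], 3), ([364.0, 230.6], 78), ([369.44, 225.44], 9), ([381.86, 227.86], 14), ([437.04, 233.3], 92), ([264.0, 228.0], 3), ([311.67, 227.33], 3), ([324.18, 228.27], 11), ([329.67, 227.0], 3), ([344.11, 229.33], 9), ([390.92, 228.62], 13), ([402.41, 230.66], 32), ([220.4, 229.4], 5), ([249.25, 228.25], 4), ([259.33, 229.0], 3), ([294.56, 230.72], 18), ([340.0, 229.67], 3), ([396.17, 232.56], 18), ([284.83, 232.83], 6), ([289.33, 232.17], 6), ([309.0, 230.0], 3), ([332.0, 231.5], 6), ([378.71, 232.43], 7), ([381.67, 232.0], 3), ([384.33, 231.33], 3), ([444.98, 235.56], 41), ([228.2, 233.6], 5), ([247.57, 235.23], 35), ([311.38, 233.
[... 5235 characters left out ...]
]
[451.4   2.   12. ]
[453.  -24.8  12. ]
[452.9 -45.6  12. ]
[454.9 -60.7  12. ]
[ 460.6 -191.1   12. ]
[444.1  25.3  12. ]
[449.7 -77.7  12. ]
[431.1 143.6  12. ]
[436.  135.3  12. ]
[431.6 115.1  12. ]
[439.7  53.2  12. ]
[439.3  41.8  12. ]
[ 447.5 -110.6   12. ]
[427.6 152.7  12. ]
[437.2  25.5  12. ]
[439.3  14.6  12. ]
[438.4  -1.8  12. ]
[441.  -32.1  12. ]
[442.2 -51.7  12. ]
[442.6 -69.7  12. ]
[ 448.2 -139.3   12. ]
[([275.53, 240.86], 948), ([330.48, 270.4], 906), ([289.0, 212.15], 13), ([322.86, 212.07], 14), ([274.92, 327.0], 13), ([320.11, 328.04], 28)]
[464.2  78.6  12. ]
[570.2 -34.3  12. ]
[496.1 190.5  12. ]
[572.3 183.   12. ]
[ 459.5 -187.    12. ]
[ 537.7 -196.6   12. ]
```

View pics/c1.png

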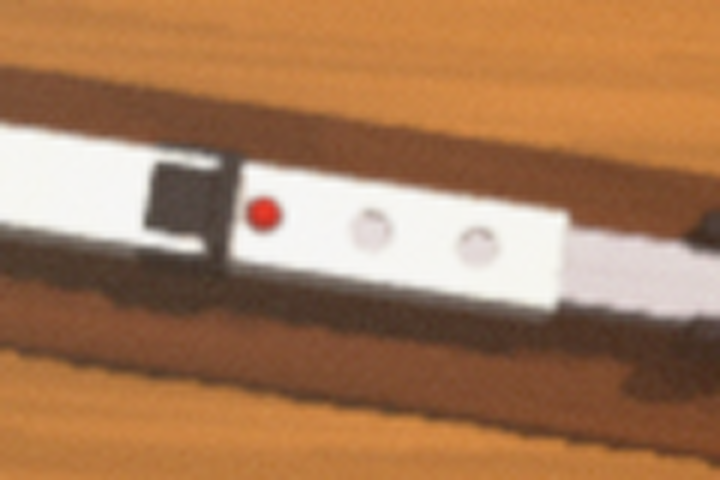

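The button triangulates to about (518, 15.5) and the top comes out low, at about 70–74 mm. The screws put the brace axis 5.3° from world +y towards +x, and their centre line passes through the button. I'll shut the jaw, turn +75.5° so the 22 mm pad width lies along the tube, and go above the button, slightly towards the yoke.

Request:
{"method": "drive_tool", "body": {"deltas": [{"jaw": 1, "x": -0.03, "y": -0.03, "z": 0, "turn": 6}, {"jaw": 1, "x": -0.07, "y": -0.067, "z": 0, "turn": 14}, {"jaw": 1, "x": -0.11, "y": -0.106, "z": 0, "turn": 22}, {"jaw": 1, "x": -0.153, "y": -0.147, "z": 0, "turn": 30}, {"jaw": 1, "x": -0.196, "y": -0.188, "z": 0.01, "turn": 38}, {"jaw": 1, "x": -0.239, "y": -0.23, "z": 0.02, "turn": 46}, {"jaw": 1, "x": -0.282, "y": -0.271, "z": 0.03, "turn": 54}, {"jaw": 1, "x": -0.325, "y": -0.312, "z": 0.04, "turn": 62}, {"jaw": 1, "x": -0.368, "y": -0.354, "z": 0.05, "turn": 70}, {"jaw": 1, "x": -0.411, "y": -0.395, "z": 0.06, "turn": 75.5}, {"jaw": 1, "x": -0.454, "y": -0.436, "z": 0.07, "turn": 75.5}, {"jaw": 1, "x": -0.484, "y": -0.465, "z": 0.08, "turn": 75.5}]}}

```text
time: 1.6
tool_pos: [518.6, 7.7, 150.8]
eef_rot: [0.74, 0.673, -0.0, -0.0]
force: [1.2, -0.3, 0.6]
gripper_width: 0.3
finger_force: 0.0
```

Request:
{"method": "drive_tool", "body": {"deltas": [{"jaw": 1}, {"jaw": 1}, {"jaw": 1}]}}

```text
invalid input
```

Run:
```python
from h import *
from scipy.spatial.transform import Rotation as Ro
s=arm.get_state();print(s["time"],s["tool_pos"],s["force"],s["gripper_width"]);print(Ro.from_quat(s["eef_rot"]).as_matrix().round(4))
P=np.array([518.2,15.5]);u=np.array([.0931,.9957]);n=np.array([.9957,-.0931]);d=s["tool_pos"][:2]-P;print("along",d@u,"across",d@n)
f=optics.grab_frame("side");cv2.imwrite("pics/s1.png",cv2.resize(f[150:270,230:390],None,fx=5,fy=5,interpolation=cv2.INTER_CUBIC)[:,:,::-1])
```

```text
1.6 [518.61261524   7.65673915 150.77436436] [ 1.16803876 -0.30102399  0.59834405] 0.27263588298899566
[[ 9.440e-02  9.955e-01 -2.000e-04]
 [ 9.955e-01 -9.440e-02 -0.000e+00]
 [-0.000e+00 -2.000e-04 -1.000e+00]]
along -7.771120352566679 across 1.1410485810145463
```

View pics/s1.png

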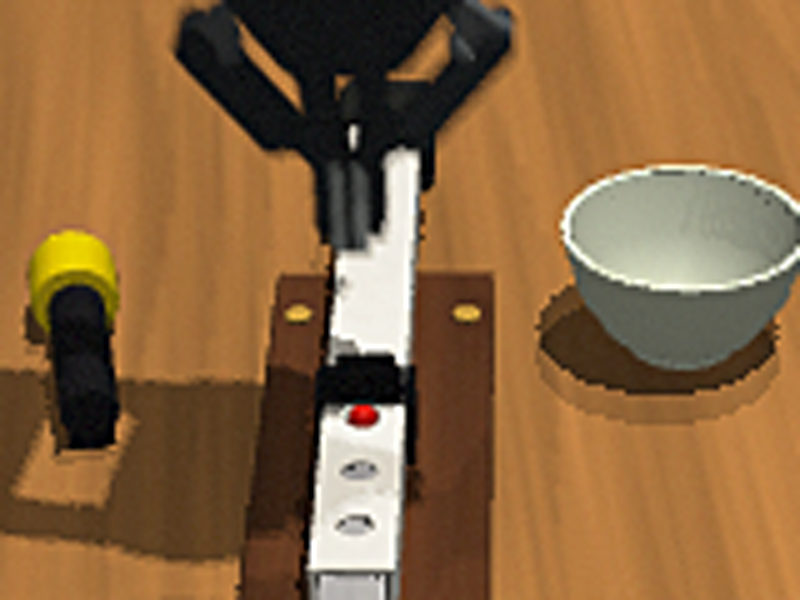

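The tool x axis is along the brace as wanted. The fingertips show at around (300,200) in the full side image and are still about 75 mm above the tube, with the stop and red button clear below. I'll descend now and check alignment close up.

Request:
{"method": "drive_tool", "body": {"deltas": [{"jaw": 1, "x": 0.001, "y": 0, "z": 0.01, "turn": 0}, {"jaw": 1, "x": 0.001, "y": -0.001, "z": 0.025, "turn": 0}, {"jaw": 1, "x": 0.001, "y": -0.001, "z": 0.038, "turn": 0}, {"jaw": 1, "x": 0.001, "y": -0.001, "z": 0.044, "turn": 0}, {"jaw": 1, "x": 0.001, "y": -0.001, "z": 0.046, "turn": 0}, {"jaw": 1, "x": 0.001, "y": -0.001, "z": 0.046, "turn": 0}]}}

```text
time: 2.4
tool_pos: [517.4, 11.2, 105.5]
eef_rot: [0.739, 0.674, 0.0, 0.0]
force: [0.7, -0.0, -0.4]
gripper_width: -0.3
finger_force: 0.0
```

Run:
```python
from h import *
s=arm.get_state();p=s["tool_pos"];print(s["time"],p,s["force"])
P=np.array([518.2,15.5]);u=np.array([.0944,.9955]);n=np.array([.9955,-.0944]);d=p[:2]-P;print("along",d@u,"across",d@n)
# expected pixels of the near-bottom edge of the pads (11 mm towards the yoke) and tip centre
f=[]
for name in("side","top"):
    c=optics.calibration(name);q=[]
    for a in(-11,0,11):
        X=p.copy();X[:2]+=a*u
        q.append(cv2.projectPoints(X,cv2.Rodrigues(np.array(c["R"]))[0],np.array(c["t"],float),np.array(c["camera_matrix"]),np.array(c["D"],float))[0].ravel().round(1).tolist())
    print(name,q)
    im=optics.grab_frame(name);x,y=map(int,q[1]);cr=im[y-38:y+38,x-38:x+38];f.append(cv2.resize(cr,(396,396),interpolation=cv2.INTER_CUBIC));print("crop origin",x-38,y-38,"scale",396/76)
cv2.imwrite("pics/a2.png",np.hstack(f)[:,:,::-1])
```

```text
2.4 [517.37292714  11.19700249 105.5334868 ] [ 0.67406281 -0.01800798 -0.44744015]
along -4.361709695759725 across -0.4171480678201229
side [[300.5, 222.2], [300.8, 219.1], [301.1, 216.1]]
crop origin 262 181 scale 5.2105263157894735
top [[331.5, 258.4], [325.9, 257.5], [320.2, 256.6]]
crop origin 287 219 scale 5.2105263157894735
```

View pics/a2.png

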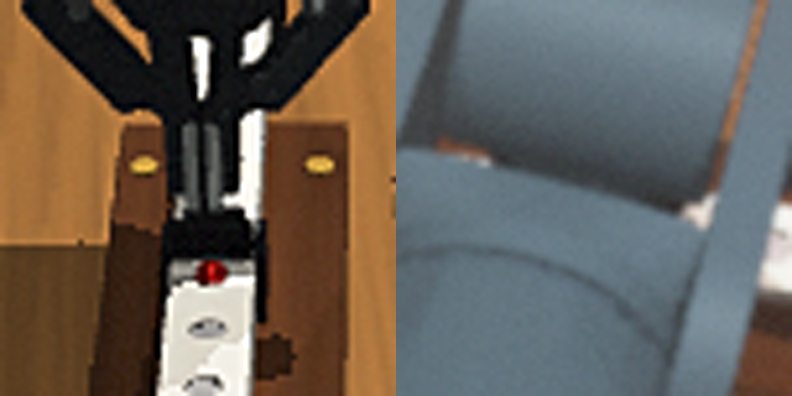

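Near edge of the pads is at (303,222), which agrees with the projected 222.2, and the finger is centred on the tube in line with the button. I'll back 2 mm towards the yoke and go down gently by feel.

Request:
{"method": "drive_tool", "body": {"deltas": [{"jaw": 1, "x": -0.002, "y": 0, "z": 0.003, "turn": 0}, {"jaw": 1, "x": -0.002, "y": 0, "z": 0.006, "turn": 0}, {"jaw": 1, "x": -0.002, "y": 0, "z": 0.009, "turn": 0}, {"jaw": 1, "x": -0.002, "y": 0, "z": 0.012, "turn": 0}, {"jaw": 1, "x": -0.002, "y": 0, "z": 0.014, "turn": 0}, {"jaw": 1, "x": -0.002, "y": 0, "z": 0.014, "turn": 0}]}}

```text
time: 3.25
tool_pos: [516.8, 9.1, 91.1]
eef_rot: [0.739, 0.674, -0.0, -0.0]
force: [-0.6, -0.7, 0.8]
gripper_width: 0.1
finger_force: 0.0
```

Request:
{"method": "drive_tool", "body": {"deltas": [{"jaw": 1, "x": 0, "y": 0, "z": 0.001, "turn": 0}, {"jaw": 1, "x": 0, "y": 0, "z": 0.002, "turn": 0}, {"jaw": 1, "x": 0, "y": 0, "z": 0.003, "turn": 0}, {"jaw": 1, "x": 0, "y": 0, "z": 0.003, "turn": 0}]}}

```text
time: 3.75
tool_pos: [516.9, 9.1, 88.2]
eef_rot: [0.739, 0.674, -0.0, -0.0]
force: [0.8, -0.5, 0.6]
gripper_width: 0.4
finger_force: 0.0
```

Request:
{"method": "drive_tool", "body": {"deltas": [{"jaw": 1, "x": 0, "y": 0, "z": 0.001, "turn": 0}, {"jaw": 1, "x": 0, "y": 0, "z": 0.002, "turn": 0}, {"jaw": 1, "x": 0, "y": 0, "z": 0.003, "turn": 0}, {"jaw": 1, "x": 0, "y": 0, "z": 0.003, "turn": 0}]}}

```text
time: 4.25
tool_pos: [516.9, 9.1, 85.2]
eef_rot: [0.739, 0.674, -0.0, -0.0]
force: [-0.0, 0.4, -0.5]
gripper_width: -0.1
finger_force: 0.0
```

Request:
{"method": "drive_tool", "body": {"deltas": [{"jaw": 1, "x": 0, "y": 0, "z": 0.001, "turn": 0}, {"jaw": 1, "x": 0, "y": 0, "z": 0.002, "turn": 0}, {"jaw": 1, "x": 0, "y": 0, "z": 0.003, "turn": 0}, {"jaw": 1, "x": 0, "y": 0, "z": 0.003, "turn": 0}]}}

```text
time: 4.75
tool_pos: [516.9, 9.1, 82.2]
eef_rot: [0.739, 0.674, -0.0, -0.0]
force: [-0.1, -0.2, -0.1]
gripper_width: -0.0
finger_force: 0.0
```

Request:
{"method": "drive_tool", "body": {"deltas": [{"jaw": 1, "x": 0, "y": 0, "z": 0.001, "turn": 0}, {"jaw": 1, "x": 0, "y": 0, "z": 0.002, "turn": 0}, {"jaw": 1, "x": 0, "y": 0, "z": 0.002, "turn": 0}]}}

```text
time: 5.12
tool_pos: [516.9, 9.1, 80.2]
eef_rot: [0.739, 0.674, -0.0, -0.0]
force: [0.1, -0.2, -0.4]
gripper_width: 0.2
finger_force: 0.0
```

Request:
{"method": "drive_tool", "body": {"deltas": [{"jaw": 1, "x": 0, "y": 0, "z": 0.001, "turn": 0}, {"jaw": 1, "x": 0, "y": 0, "z": 0.002, "turn": 0}, {"jaw": 1, "x": 0, "y": 0, "z": 0.002, "turn": 0}]}}

```text
time: 5.5
tool_pos: [516.9, 9.1, 78.2]
eef_rot: [0.739, 0.674, -0.0, -0.0]
force: [-0.3, -0.4, 0.1]
gripper_width: 0.2
finger_force: 0.0
```

Request:
{"method": "drive_tool", "body": {"deltas": [{"jaw": 1, "x": 0, "y": 0, "z": 0.001, "turn": 0}, {"jaw": 1, "x": 0, "y": 0, "z": 0.001, "turn": 0}, {"jaw": 1, "x": 0, "y": 0, "z": 0.001, "turn": 0}]}}

```text
time: 5.88
tool_pos: [517.0, 9.1, 77.3]
eef_rot: [0.739, 0.674, 0.0, 0.0]
force: [-1.2, -0.4, -0.3]
gripper_width: 0.1
finger_force: 0.0
```

Request:
{"method": "drive_tool", "body": {"deltas": [{"jaw": 1, "x": 0, "y": 0, "z": 0.001, "turn": 0}, {"jaw": 1, "x": 0, "y": 0, "z": 0.001, "turn": 0}, {"jaw": 1, "x": 0, "y": 0, "z": 0.001, "turn": 0}]}}

```text
time: 6.25
tool_pos: [517.0, 9.1, 76.3]
eef_rot: [0.739, 0.674, -0.0, -0.0]
force: [-0.0, -0.6, 0.2]
gripper_width: 0.0
finger_force: 0.0
```

Request:
{"method": "drive_tool", "body": {"deltas": [{"jaw": 1, "x": 0, "y": 0, "z": 0.001, "turn": 0}, {"jaw": 1, "x": 0, "y": 0, "z": 0.001, "turn": 0}, {"jaw": 1, "x": 0, "y": 0, "z": 0.001, "turn": 0}]}}

```text
time: 6.62
tool_pos: [516.9, 9.1, 75.3]
eef_rot: [0.739, 0.674, -0.0, -0.0]
force: [0.3, -0.1, 0.3]
gripper_width: -0.1
finger_force: 0.0
```

Request:
{"method": "drive_tool", "body": {"deltas": [{"jaw": 1, "x": 0, "y": 0, "z": 0.001, "turn": 0}, {"jaw": 1, "x": 0, "y": 0, "z": 0.001, "turn": 0}, {"jaw": 1, "x": 0, "y": 0, "z": 0.001, "turn": 0}]}}

```text
time: 7.0
tool_pos: [517.1, 9.1, 74.4]
eef_rot: [0.739, 0.674, 0.0, 0.0]
force: [-0.9, -0.3, 1.8]
gripper_width: 0.0
finger_force: 1.1
```

Request:
{"method": "drive_tool", "body": {"deltas": [{"jaw": 1, "x": 0, "y": 0, "z": 0.001, "turn": 0}, {"jaw": 1, "x": 0, "y": 0, "z": 0.001, "turn": 0}, {"jaw": 1, "x": 0, "y": 0, "z": 0.001, "turn": 0}]}}

```text
time: 7.38
tool_pos: [517.1, 9.1, 73.4]
eef_rot: [0.739, 0.674, 0.0, 0.0]
force: [0.3, 0.5, 2.6]
gripper_width: 0.1
finger_force: 1.2
```

A springy contact starts at about 75 mm, so this is the button and the tube's top is near 70 mm. I'll keep pressing.

Request:
{"method": "drive_tool", "body": {"deltas": [{"jaw": 1, "x": 0, "y": 0, "z": 0.001, "turn": 0}, {"jaw": 1, "x": 0, "y": 0, "z": 0.002, "turn": 0}, {"jaw": 1, "x": 0, "y": 0, "z": 0.002, "turn": 0}]}}

```text
time: 7.75
tool_pos: [517.1, 9.1, 71.3]
eef_rot: [0.739, 0.674, 0.0, 0.0]
force: [-0.4, -0.2, 4.2]
gripper_width: 0.3
finger_force: 1.6
```

Request:
{"method": "drive_tool", "body": {"deltas": [{"jaw": 1, "x": 0, "y": 0, "z": 0.0005, "turn": 0}, {"jaw": 1, "x": 0, "y": 0, "z": 0.001, "turn": 0}, {"jaw": 1, "x": 0, "y": 0, "z": 0.001, "turn": 0}]}}

```text
time: 8.12
tool_pos: [517.1, 9.1, 70.4]
eef_rot: [0.739, 0.674, 0.0, 0.0]
force: [0.3, -0.5, 3.6]
gripper_width: -0.1
finger_force: 1.8
```

Request:
{"method": "drive_tool", "body": {"deltas": [{"jaw": 1, "x": 0, "y": 0, "z": 0.0005, "turn": 0}, {"jaw": 1, "x": 0, "y": 0, "z": 0.0005, "turn": 0}, {"jaw": 1, "x": 0, "y": 0, "z": 0.0005, "turn": 0}]}}

```text
time: 8.5
tool_pos: [517.1, 9.1, 70.2]
eef_rot: [0.739, 0.674, -0.0, 0.0]
force: [-1.3, 0.4, 6.7]
gripper_width: 0.1
finger_force: 3.1
```

Flush: the tip now rests lightly on the tube at 70.2 mm. I'll creep +x to find the stop.

Request:
{"method": "drive_tool", "body": {"deltas": [{"jaw": 1, "x": 0.001, "y": 0, "z": 0, "turn": 0}, {"jaw": 1, "x": 0.002, "y": 0, "z": 0, "turn": 0}, {"jaw": 1, "x": 0.002, "y": 0, "z": 0, "turn": 0}]}}

```text
time: 8.88
tool_pos: [517.5, 10.4, 70.2]
eef_rot: [0.739, 0.674, -0.0, 0.001]
force: [-0.4, -2.2, 6.1]
gripper_width: 0.1
finger_force: 2.7
```

Request:
{"method": "drive_tool", "body": {"deltas": [{"jaw": 1, "x": 0.001, "y": 0, "z": 0, "turn": 0}, {"jaw": 1, "x": 0.001, "y": 0, "z": 0, "turn": 0}]}}

```text
time: 9.12
tool_pos: [517.7, 11.4, 70.2]
eef_rot: [0.739, 0.674, -0.0, 0.001]
force: [-1.4, -3.4, 4.8]
gripper_width: -0.1
finger_force: 2.6
```

Request:
{"method": "drive_tool", "body": {"deltas": [{"jaw": 1, "x": 0.001, "y": 0, "z": 0, "turn": 0}, {"jaw": 1, "x": 0.001, "y": 0, "z": 0, "turn": 0}]}}

```text
time: 9.38
tool_pos: [517.9, 12.6, 70.2]
eef_rot: [0.739, 0.674, 0.0, 0.001]
force: [-0.4, -2.5, 5.7]
gripper_width: 0.2
finger_force: 2.6
```

Request:
{"method": "drive_tool", "body": {"deltas": [{"jaw": 1, "x": 0.0005, "y": 0, "z": 0, "turn": 0}, {"jaw": 1, "x": 0.001, "y": 0, "z": 0, "turn": 0}, {"jaw": 1, "x": 0.001, "y": 0, "z": 0, "turn": 0}]}}

```text
time: 9.75
tool_pos: [517.9, 13.2, 70.2]
eef_rot: [0.739, 0.674, -0.0, 0.001]
force: [-0.7, -5.2, 5.7]
gripper_width: 0.1
finger_force: 3.1
```

Request:
{"method": "drive_tool", "body": {"deltas": [{"jaw": 1, "x": 0.0005, "y": 0, "z": 0, "turn": 0}, {"jaw": 1, "x": 0.0005, "y": 0, "z": 0, "turn": 0}]}}

```text
time: 10.0
tool_pos: [518.0, 13.7, 70.2]
eef_rot: [0.739, 0.674, -0.0, 0.001]
force: [0.3, -4.8, 5.1]
gripper_width: -0.1
finger_force: 3.2
```

Request:
{"method": "drive_tool", "body": {"deltas": [{"jaw": 1, "x": 0.0005, "y": 0, "z": 0, "turn": 0}, {"jaw": 1, "x": 0.0005, "y": 0, "z": 0, "turn": 0}]}}

```text
time: 10.25
tool_pos: [518.0, 14.2, 70.2]
eef_rot: [0.739, 0.674, -0.0, 0.001]
force: [-0.5, -4.9, 4.4]
gripper_width: -0.3
finger_force: 3.2
```

Request:
{"method": "drive_tool", "body": {"deltas": [{"jaw": 1, "x": 0.0005, "y": 0, "z": 0, "turn": 0}, {"jaw": 1, "x": 0.001, "y": 0, "z": 0, "turn": 0}]}}

```text
time: 10.5
tool_pos: [518.1, 15.1, 70.2]
eef_rot: [0.739, 0.674, -0.0, 0.001]
force: [-1.2, -6.3, 5.7]
gripper_width: -0.1
finger_force: 3.5
```

Request:
{"method": "drive_tool", "body": {"deltas": [{"jaw": 1, "x": 0.0005, "y": 0, "z": 0, "turn": 0}, {"jaw": 1, "x": 0.001, "y": 0, "z": 0, "turn": 0}]}}

```text
time: 10.75
tool_pos: [518.2, 15.8, 70.2]
eef_rot: [0.739, 0.674, -0.001, 0.001]
force: [-1.5, -7.9, 4.8]
gripper_width: 0.1
finger_force: 4.2
```

Request:
{"method": "drive_tool", "body": {"deltas": [{"jaw": 1, "x": 0.0005, "y": 0, "z": 0, "turn": 0}, {"jaw": 1, "x": 0.001, "y": 0, "z": 0, "turn": 0}]}}

```text
time: 11.0
tool_pos: [518.3, 16.2, 70.3]
eef_rot: [0.739, 0.674, -0.001, 0.002]
force: [-1.1, -8.6, 5.0]
gripper_width: 0.2
finger_force: 4.9
```

Request:
{"method": "drive_tool", "body": {"deltas": [{"jaw": 1, "x": 0.0005, "y": 0, "z": 0, "turn": 0}, {"jaw": 1, "x": 0.001, "y": 0, "z": 0, "turn": 0}]}}

```text
time: 11.25
tool_pos: [518.3, 17.0, 70.2]
eef_rot: [0.739, 0.674, -0.001, 0.002]
force: [-1.2, -10.3, 4.0]
gripper_width: 0.1
finger_force: 5.1
```

Request:
{"method": "drive_tool", "body": {"deltas": [{"jaw": 1, "x": 0.0005, "y": 0, "z": 0, "turn": 0}, {"jaw": 1, "x": 0.001, "y": 0, "z": 0, "turn": 0}]}}

```text
time: 11.5
tool_pos: [518.5, 18.8, 70.2]
eef_rot: [0.739, 0.674, -0.001, 0.001]
force: [-0.9, -6.1, 6.3]
gripper_width: -0.3
finger_force: 3.9
```

Request:
{"method": "drive_tool", "body": {"deltas": [{"jaw": 1, "x": 0.0005, "y": 0, "z": 0, "turn": 0}, {"jaw": 1, "x": 0.001, "y": 0, "z": 0, "turn": 0}]}}

```text
time: 11.75
tool_pos: [518.6, 20.1, 70.2]
eef_rot: [0.739, 0.674, -0.0, 0.001]
force: [0.8, -4.8, 4.4]
gripper_width: -0.0
finger_force: 3.7
```

The force peaked at about 10 N and dropped, so the edge has ridden over the button. I'll check how far the tube has moved.

Run:
```python
from h import *
f=optics.grab_frame("side");g=cv2.imread("pics/side0.png")[:,:,::-1]
cv2.imwrite("pics/s2.png",np.hstack([cv2.resize(i[205:285,270:335],(390,480),interpolation=cv2.INTER_CUBIC) for i in(g,f)])[:,:,::-1])
```

```text
(no output)
```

View pics/s2.png

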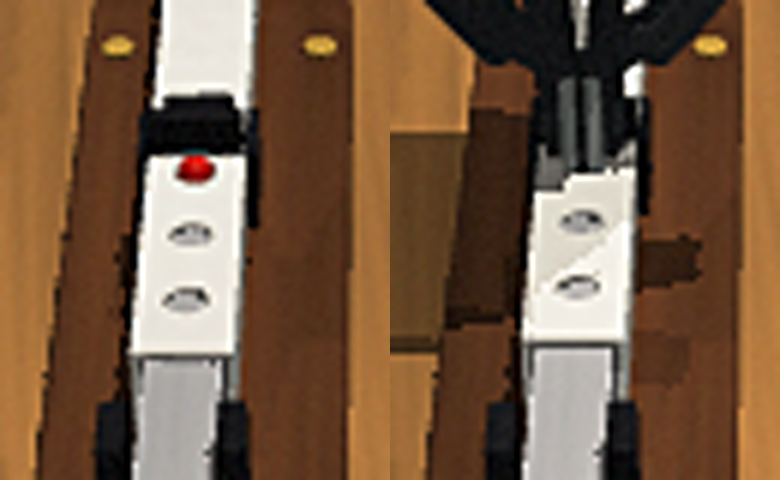

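The right half shows the tube's yoke end shifted from crop y=354 to 342. With holes 66 px per 36 mm, that puts the sleeve at about 6.7 mm, which agrees with stop contact at TCP y≈13. The next hole is then at TCP y≈49. I'll slide on at moderate speed and lift 2 mm off the tube top once the button is under the wall.

Request:
{"method": "drive_tool", "body": {"deltas": [{"jaw": 1, "x": 0.001, "y": 0, "z": 0, "turn": 0}, {"jaw": 1, "x": 0.002, "y": 0, "z": 0, "turn": 0}, {"jaw": 1, "x": 0.003, "y": 0, "z": 0, "turn": 0}, {"jaw": 1, "x": 0.0045, "y": 0, "z": 0, "turn": 0}, {"jaw": 1, "x": 0.006, "y": 0, "z": -0.001, "turn": 0}, {"jaw": 1, "x": 0.0075, "y": 0, "z": -0.002, "turn": 0}, {"jaw": 1, "x": 0.009, "y": 0, "z": -0.002, "turn": 0}, {"jaw": 1, "x": 0.01, "y": 0, "z": -0.002, "turn": 0}, {"jaw": 1, "x": 0.011, "y": 0, "z": -0.002, "turn": 0}, {"jaw": 1, "x": 0.012, "y": 0, "z": -0.002, "turn": 0}]}}

```text
time: 13.05
tool_pos: [518.9, 32.2, 70.9]
eef_rot: [0.739, 0.674, -0.001, 0.0]
force: [1.3, -4.1, -1.5]
gripper_width: -0.1
finger_force: 2.6
```

Request:
{"method": "drive_tool", "body": {"deltas": [{"jaw": 1, "x": 0.001, "y": 0, "z": 0, "turn": 0}, {"jaw": 1, "x": 0.002, "y": 0, "z": 0, "turn": 0}, {"jaw": 1, "x": 0.003, "y": 0, "z": 0, "turn": 0}, {"jaw": 1, "x": 0.004, "y": 0, "z": 0, "turn": 0}, {"jaw": 1, "x": 0.005, "y": 0, "z": 0, "turn": 0}, {"jaw": 1, "x": 0.006, "y": 0, "z": 0, "turn": 0}, {"jaw": 1, "x": 0.007, "y": 0, "z": 0, "turn": 0}, {"jaw": 1, "x": 0.008, "y": 0, "z": 0, "turn": 0}]}}

```text
time: 14.05
tool_pos: [519.6, 40.1, 70.9]
eef_rot: [0.739, 0.674, -0.001, 0.0]
force: [0.9, -4.9, -1.1]
gripper_width: -0.0
finger_force: 2.5
```

Request:
{"method": "drive_tool", "body": {"deltas": [{"jaw": 1, "x": 0.001, "y": 0, "z": 0, "turn": 0}, {"jaw": 1, "x": 0.002, "y": 0, "z": 0, "turn": 0}, {"jaw": 1, "x": 0.003, "y": 0, "z": 0, "turn": 0}, {"jaw": 1, "x": 0.004, "y": 0, "z": 0, "turn": 0}, {"jaw": 1, "x": 0.005, "y": 0, "z": 0, "turn": 0}]}}

```text
time: 14.68
tool_pos: [519.9, 46.4, 71.5]
eef_rot: [0.739, 0.674, -0.0, -0.001]
force: [-0.5, -0.3, -0.3]
gripper_width: -0.3
finger_force: 0.6
```

Request:
{"method": "drive_tool", "body": {"deltas": [{"jaw": 1, "x": 0.0005, "y": 0, "z": 0, "turn": 0}, {"jaw": 1, "x": 0.001, "y": 0, "z": 0, "turn": 0}]}}

```text
time: 14.92
tool_pos: [520.5, 47.3, 71.9]
eef_rot: [0.739, 0.674, 0.0, -0.0]
force: [0.5, -0.2, -0.1]
gripper_width: 0.2
finger_force: 0.0
```

Run:
```python
from h import *
f=optics.grab_frame("side")
print(blobs(f,(0,170,70),(6,255,255),(290,222,315,245),1))
cv2.imwrite("pics/s3.png",cv2.resize(f[205:285,270:335],(390,480),interpolation=cv2.INTER_CUBIC)[:,:,::-1])
```

```text
[([302.06, 233.61], 18)]
```

View pics/s3.png

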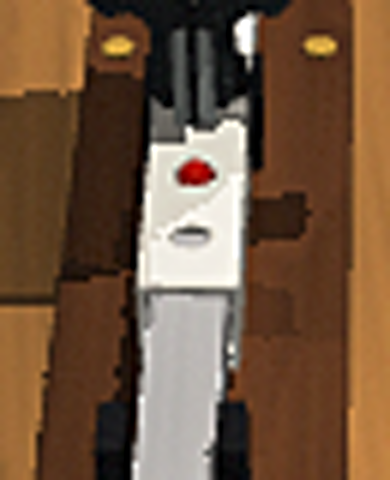

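The button shows red in the next hole at crop (196,173), and the tube end is at y=288, which is 66 px or about 36 mm. The blob sits 1 px low, so it may not be fully out. I'll nudge gently until the stop answers.

Request:
{"method": "drive_tool", "body": {"deltas": [{"jaw": 1, "x": 0.0005, "y": 0, "z": 0, "turn": 0}, {"jaw": 1, "x": 0.0005, "y": 0, "z": 0, "turn": 0}]}}

```text
time: 15.22
tool_pos: [520.6, 47.5, 71.9]
eef_rot: [0.739, 0.674, 0.0, 0.0]
force: [-0.8, 0.7, -0.3]
gripper_width: -0.3
finger_force: 0.0
```

Request:
{"method": "drive_tool", "body": {"deltas": [{"jaw": 1, "x": 0.0005, "y": 0, "z": 0, "turn": 0}, {"jaw": 1, "x": 0.0005, "y": 0, "z": 0, "turn": 0}]}}

```text
time: 15.48
tool_pos: [520.6, 47.8, 71.8]
eef_rot: [0.739, 0.674, -0.0, 0.0]
force: [-0.1, -0.5, 0.3]
gripper_width: 0.1
finger_force: 0.6
```

Request:
{"method": "drive_tool", "body": {"deltas": [{"jaw": 1, "x": 0.0005, "y": 0, "z": 0, "turn": 0}, {"jaw": 1, "x": 0.0005, "y": 0, "z": 0, "turn": 0}]}}

```text
time: 15.72
tool_pos: [520.7, 48.2, 71.9]
eef_rot: [0.739, 0.674, -0.0, 0.0]
force: [-0.3, -2.7, -0.0]
gripper_width: 0.0
finger_force: 1.3
```

Request:
{"method": "drive_tool", "body": {"deltas": [{"jaw": 1, "x": 0.0005, "y": 0, "z": 0, "turn": 0}, {"jaw": 1, "x": 0.0005, "y": 0, "z": 0, "turn": 0}]}}

```text
time: 15.98
tool_pos: [520.7, 48.9, 71.8]
eef_rot: [0.739, 0.674, 0.0, 0.0]
force: [-0.9, -2.6, 1.0]
gripper_width: 0.1
finger_force: 1.3
```

Request:
{"method": "drive_tool", "body": {"deltas": [{"jaw": 1, "x": 0.0005, "y": 0, "z": 0, "turn": 0}, {"jaw": 1, "x": 0.0005, "y": 0, "z": 0, "turn": 0}]}}

```text
time: 16.23
tool_pos: [520.8, 49.3, 71.8]
eef_rot: [0.739, 0.674, -0.0, 0.0]
force: [-0.5, -3.0, -0.0]
gripper_width: 0.3
finger_force: 1.8
```

The tube slid its last millimetre at about 3 N and should be centred now. I'll back off, lift and look.

Request:
{"method": "drive_tool", "body": {"deltas": [{"jaw": 1, "x": -0.001, "y": 0, "z": 0, "turn": 0}, {"jaw": 1, "x": -0.003, "y": 0, "z": 0, "turn": 0}, {"jaw": 1, "x": -0.003, "y": 0, "z": -0.004, "turn": 0}, {"jaw": 1, "x": -0.003, "y": 0, "z": -0.02, "turn": 0}, {"jaw": 1, "x": -0.003, "y": 0, "z": -0.05, "turn": 0}, {"jaw": 1, "x": -0.04, "y": 0, "z": -0.1, "turn": 0}, {"jaw": 1, "x": -0.08, "y": -0.05, "z": -0.12, "turn": 0}, {"jaw": 1, "x": -0.12, "y": -0.1, "z": -0.13, "turn": 0}, {"jaw": 1, "x": -0.16, "y": -0.15, "z": -0.13, "turn": 0}, {"jaw": 1, "x": -0.2, "y": -0.15, "z": -0.13, "turn": 0}, {"jaw": 1, "x": -0.2, "y": -0.15, "z": -0.13, "turn": 0}]}}

```text
time: 17.6
tool_pos: [352.4, -138.0, 203.4]
eef_rot: [0.741, 0.672, 0.0, 0.002]
force: [-0.2, -0.2, 0.3]
gripper_width: -0.0
finger_force: 0.0
```

Run:
```python
from h import *
f=optics.grab_frame("side");t=optics.grab_frame("top");g=cv2.imread("pics/side0.png")[:,:,::-1]
R=lambda i,b:max(blobs(i,(0,170,90),(6,255,255),b,1),key=lambda v:v[1])
print(R(f,(290,222,315,245)),R(t,(315,250,335,272)))
W=lambda i,b:blobs(i,(0,0,200),(179,30,255),b,40)
o=[cv2.resize(i,(360,440),interpolation=cv2.INTER_CUBIC) for i in(g[205:285,270:335],f[205:285,270:335])]
cv2.imwrite("pics/s4.png",np.vstack([np.hstack(o)[:400],cv2.resize(t[240:280,280:440],(720,180),interpolation=cv2.INTER_CUBIC)])[:,:,::-1])
```

```text
([302.12, 232.59], 17) ([323.42, 260.25], 12)
```

View pics/s4.png

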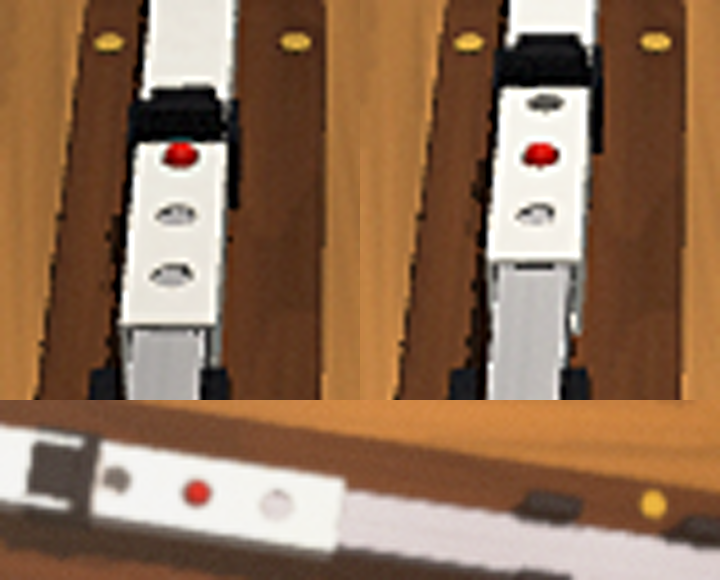

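The red button is at exactly its original pixel (302.12, 232.59), fully out, now in the second hole. The first hole shows beyond it, and the tube end has moved one hole pitch. I'll hand in.

```bash
python3 -c "
from bench import ticket
print(ticket.finish_job())"
```

```text
the job is handed in; nothing more can be done
None
```

I pressed the button flush and slid the tube one hole out. In the last pictures the button is fully out in the next hole and the arm is clear, so I handed the job in; no verdict was shown.

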